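Tuck the loose painting panel under the hold-down arm

ROBOT

A 6-joint arm with a two-finger parallel gripper is mounted at the origin on the work surface. World frame = base frame: x ahead of the robot, y to its left, z up, the work surface at z = 0. Lengths are in m, angles in rad, forces in N, time in s.
With the tool pointing down it reaches from about 0.3 to 0.775 m from the base axis. Payload 14.6 kg.
Tool frame: the origin (TCP) lies midway between the tips of the shut fingers; the grasp point (between the pads) lies 19 mm behind it; x points along the fingers, z is the direction in which the jaws open and shut, and the axes are right-handed (so a half turn about x gives the same grasp; the last joint's range is limited). The gripper opens to 94 mm and grips with 3 to 60 N. Pads are 16 mm wide; open, the fingers measure 119 mm over their backs; the gripper's body (75 mm by 177 mm) begins 78 mm behind the grasp point.
Start: joints at [1.04, 0.3, 1.521, -0, 1.321, -0.067], TCP at [0.246, 0.492, 0.205] pointing down, gripper open.
Joint ranges: [-3.03, 3.03], [-0.79, 2.21], [0.23, 2.52], [-1.04, 4.18], [0, 3.07], [-2.55, 2.55]. Speed limits (rad/s): [2.22, 2.22, 2.57, 3.14, 3.14, 3.14].

INTERFACE

Orientations are given as a unit quaternion [x, y, z, w].
In Python, from rig import ctrl, vision gives the robot as it stands.
- The arm moves only by the tool servo_tool, never from a script. Its argument "motion" is a list of rows, each a list of 7 numbers: the turn, a rotation vector about the tool's x, y, z in units of 120 degrees (1.0 is 120 degrees), then the shift along the tool's x, y, z in units of 0.08 m (1.0 is 0.08 m), then the opening, from 0 (shut) to 1 (fully open). In form: [[wx, wy, wz, dx, dy, dz, gripper], ...]. A call has exactly 5 rows; each row is the pose to reach, as a shift and turn from the pose commanded when the call began, along the tool's axes at that moment; what a row does not reach only later rows make up. A row lasts 1/10 s, in which the tool goes at most 50 mm and 8.59 degrees, less where a joint would pass 70% of its speed; a pose out of reach is approached as far as the arm can. A call with a number of a shift or a turn outside -1 to 1 is refused whole. A call with a gripper value outside its range is refused whole. The fingers move at their own pace and stop on an object; "force" is the grip in N (left out, the last holds). Time passes only in rows, so rows that repeat a pose let the fingers close, or fill a call up. It gives the time, the measured TCP pose, the force and the opening at its end, in the units of the state.
- ctrl.get_obs(): the state, without advancing time (a new reading comes with each control period).
- vision.camera(name): name is "side" or "top" or "wrist"; returns a dict with "img" (480x640x3 uint8, red, green, blue), "z_map" (480x640 float32, m along the optical axis (not along the pixel's ray), 0 where there is no reading), "fovy" (degrees; the focal length in pixels is half the picture's height over the tangent of half this angle, whatever the lens; pixels are square), "cx", "cy" (the principal point, pixels), "R" (3x3) and "t" (3): a world point X has camera coordinates R X + t; the wrist camera has in their place "mount" (4x4, takes a point from camera to tool coordinates, whose origin is the TCP and whose axes are the tool frame's). Camera axes: x right, y down, z forward; pixel columns grow to the right and rows downward; lengths in m; the calibration is good to about 2 mm. A picture is of the moment at which its call begins: read the wrist's pose just before it.
- ctrl.finish_job(): hands the job in, once; it reports no verdict.
The state is a dict: "time_s": time; "q": joint angles; "dq": joint speeds; "joint_torque": joint torques, N m; "ee_pos": TCP position; "orientation": TCP orientation; "wrist_force": force on the tool from outside, world axes, zero at the start; "wrist_torque": the same for the moment, N m; "finger_gap": finger opening in m.
Only numpy, scipy, OpenCV 4.12 (cv2) and the standard library are available. Lean on these libraries where they do the work, as an engineer would, in place of code of your own. Each camera call takes 0.05 s, during which the arm holds its last target.

TASK

On this brush-stall counter the loose oblong wooden panel belongs with the pile of identical panels in the holder. Tuck it under the holder's weighted arm so that it lies flat on top of the pile, lined up with it and with its far end just short of or touching the back stops, held down by the arm. Keep the pile in its place.

Things in the scene. Friction and masses are not known exactly. Their poses are not given: they have to be found in the camera images.
- oblong_center (a point): Centre (half-way up) of the loose oblong panel: pale wood, 140 x 60 x 10 mm, about 60 g, flat on the counter. x along its length, y across, z up; ends and faces are alike. A square panel (95 mm) and a round one (95 mm) of the same wood and thickness also lie loose and do not belong in the holder.
- bay (a point): Point fixed to the holder at the centre of its pile's top face, 42 mm above the counter. Holder: dark wooden base 240 x 90 x 12 mm, fixed, no side walls. x points from its open end (robot side) to the back stops, y left, z up. Two steel stops at x = +75 mm rise 24 mm above this point. The tucked panel lies along x with its centre at x = 0, y = 0, z = +5 mm.
- hold_arm (a joint): Steel hold-down arm, rad: 0 resting on the pile, grows as it lifts, 0.10 on one more panel, limit 1.1; no catch, falls by its weight (1 to 2 N). From bay: hinge at x +130 mm, z +18; foot 36 mm wide on the pile at x +30; toe turned up 28 degrees to a tip at x -10, z +20, so a panel slid along the pile to the stops lifts it itself (a few N); weight at x +24 to +52, up to z +50.
- pile_top (a point): Centre of the top face of the uppermost of the three loose panels in the holder (each 140 x 60 x 10 mm, stacked with their length along the holder's x, ragged by a few mm). x along its length, y across, z up. Starts at bay.
There are look-alikes about, which are no part of the job. What is shaped like the part that bears pile_top but blue or red is not meant. Leave any turquoise look-alike of the part that bears oblong_center alone.

How it is judged:
By the outcome, as a careful person would: the job done as asked, in the order asked, and still so for the second after the job is handed in, with the robot touching nothing.
It also fails if it takes over 37 s, if anything falls off the work surface, if the arm or the gripper's body presses on something with over 40 N, if the wrist force passes 120 N, or if a joint passes its speed limit or range.

## Working session

There is one attempt and no reset: what is moved stays moved. The work goes in short steps, Python scripts to look and compute and a tool call to move; the robot and the scene stay as the last step left them, time stands still between calls to the robot, and variables do not carry over. Pictures are saved under pics/ and viewed, and the job is handed in when it is done.

Besides the shell and the picture viewer there is one more tool, called after "Emit:" in YAML: its name, and indented under it one key for each argument. servo_tool: Moves the arm, as the interface text tells. Its arguments: {"type":"object","properties":{"motion":{"type":"array","items":{"type":"array","items":{"type":"number","minimum":-1,"maximum":1}}},"force":{"type":"number"}},"required":["motion"]}

```bash
ls; mkdir -p pics
python3 - <<'E'
from rig import ctrl, vision
import cv2,numpy as np,pickle
o=ctrl.get_obs();print({k:np.round(v,3) for k,v in o.items()})
for n in("top","side","wrist"):
    c=vision.camera(n);pickle.dump((o,c),open(f"pics/{n}0.pkl","wb"))
    cv2.imwrite(f"pics/{n}0.png",c["img"][:,:,::-1])
    print(n,c["fovy"],c["cx"],c["cy"],c.get("R"),c.get("t"),c.get("mount"))
E
```

```text
pics
{'time_s': np.float64(0.0), 'q': array([ 1.04 ,  0.3  ,  1.522,  0.   ,  1.321, -0.067]), 'dq': array([-0.001, -0.001,  0.001,  0.001,  0.002, -0.   ]), 'joint_torque': array([-2.0000e-03, -5.3182e+01, -3.5273e+01,  7.1000e-02,  2.4000e-02,
       -0.0000e+00]), 'ee_pos': array([0.246, 0.492, 0.205]), 'orientation': array([-0.372,  0.602,  0.372,  0.601]), 'wrist_force': array([-0.477,  0.217,  0.116]), 'wrist_torque': array([-0.017, -0.024, -0.015]), 'finger_gap': np.float64(0.094)}
top 43.00226991234297 308.0001968726715 237.98088667722567 [[-0.01253849 -0.99958178 -0.02605852]
 [-0.99044846  0.0159942  -0.13695269]
 [ 0.13731219  0.02409244 -0.99023478]] [0.04154447 0.5525021  1.56602083] None
side 50.902113528631624 307.65334324137075 244.49257280841763 [[ 0.94105196 -0.33825641 -0.00195078]
 [-0.24306777 -0.6721976  -0.69933428]
 [ 0.23524299  0.65858407 -0.71479211]] [-0.48743975  0.17975313  0.98314177] None
wrist 64.14706769898773 321.5608694686976 242.2066531411887 None None [[-5.54831904e-04 -2.59649765e-01  9.65702693e-01 -1.78059319e-01]
 [ 3.65260425e-04 -9.65702830e-01 -2.59649592e-01  7.68108865e-02]
 [ 9.99999779e-01  2.08671099e-04  6.30642523e-04  1.37569356e-03]
 [ 0.00000000e+00  0.00000000e+00  0.00000000e+00  1.00000000e+00]]
```

View pics/top0.png

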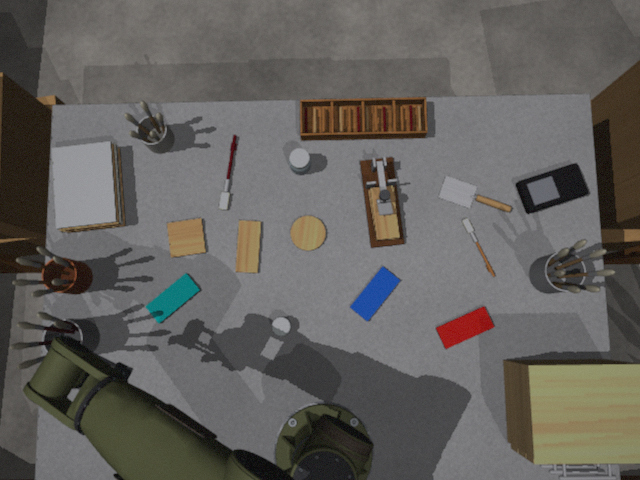

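View pics/side0.png

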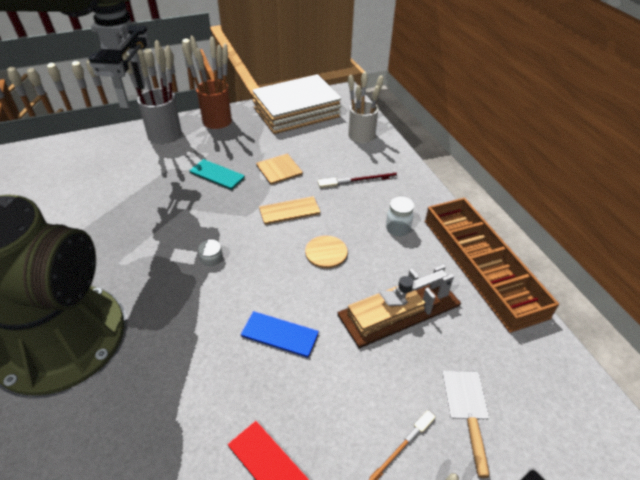

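View pics/wrist0.png

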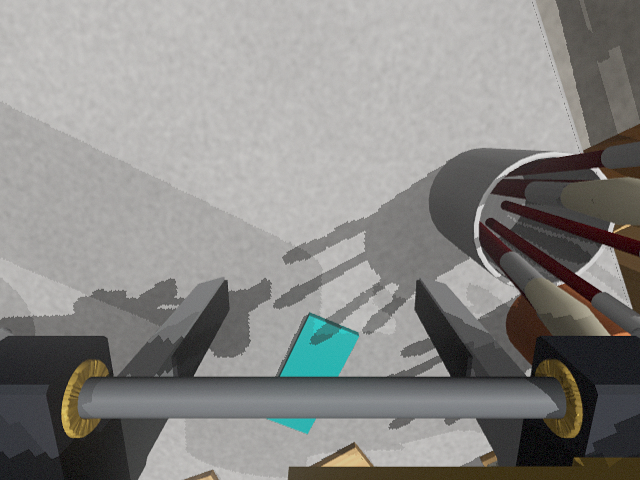

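Top view: pale oblong at (249,246). The things it could be mistaken for are the square (187,237), the round (308,233), and the turquoise (173,298), blue (375,293) and red (465,327) oblongs. The holder with its pile is at about (383,203). I choose (249,246) and will check it in a close crop.

```bash
cat > h.py <<'E'
import numpy as np,cv2,pickle
from scipy.spatial.transform import Rotation as Rot
def cam(c,o=None):
    f=240/np.tan(np.radians(c["fovy"])/2)
    if c.get("R") is not None: R,t=np.array(c["R"]),np.array(c["t"])
    else:
        M=np.eye(4);M[:3,:3]=Rot.from_quat(o["orientation"]).as_matrix();M[:3,3]=o["ee_pos"]
        T=np.linalg.inv(M@np.array(c["mount"]));R,t=T[:3,:3],T[:3,3]
    return f,R,t
def onz(c,u,v,z,o=None):
    f,R,t=cam(c,o);d=R.T@np.array([(u-c["cx"])/f,(v-c["cy"])/f,1]);p=-R.T@t
    return p+d*(z-p[2])/d[2]
def cloud(c,o=None):
    f,R,t=cam(c,o);v,u=np.mgrid[:480,:640];z=c["z_map"]
    P=np.stack([(u-c["cx"])/f*z,(v-c["cy"])/f*z,z],-1)
    return (P-t)@R
def proj(c,X,o=None):
    f,R,t=cam(c,o);x=R@np.array(X)+t;return x[0]/x[2]*f+c["cx"],x[1]/x[2]*f+c["cy"]
def crop(c,x0,y0,x1,y1,s,fn):
    cv2.imwrite(fn,cv2.resize(c["img"][y0:y1,x0:x1,::-1],None,fx=s,fy=s,interpolation=cv2.INTER_CUBIC))
E
python3 - <<'E'
from h import *
o,c=pickle.load(open("pics/top0.pkl","rb"))
crop(c,150,190,350,290,4,"pics/c1.png");crop(c,340,140,430,260,5,"pics/c2.png")
P=cloud(c)
hsv=cv2.cvtColor(c["img"],cv2.COLOR_RGB2HSV)
print(hsv[246,249],hsv[225,384],P[246,249],P[225,384],P[290,249])
m=((hsv[...,0]>10)&(hsv[...,0]<25)&(hsv[...,1]>70)&(hsv[...,2]>130)).astype(np.uint8)
n,l,s,ce=cv2.connectedComponentsWithStats(m)
for i in range(1,n):
    if s[i,4]>300 and s[i,0]<430:
        q=P[l==i];r=cv2.minAreaRect((q[:,:2]*1000).astype(np.float32));print(ce[i],s[i],np.median(q[:,2]),r)
E
```

```text
[ 18 112 155] [ 17 111 156] [0.53747804 0.19257197 0.01285211] [ 0.58398624 -0.1667462   0.04059769] [0.42049115 0.1938525  0.00165277]
[383.1071953  219.64904552] [369 188  30  51 681] 0.04203453853071883 ((493.534912109375, -121.80731201171875), (109.59618377685547, 382.0785217285156), 70.02291870117188)
[307.24422442 232.38943894] [290 216  35  34 909] 0.010478125058468962 ((475.7348327636719, 38.72657012939453), (92.03878784179688, 284.6273193359375), 89.09487915039062)
[185.4965338  237.22010399] [ 167  218   38   39 1154] 0.010452908935190441 ((490.4682312011719, 196.26885986328125), (496.0645751953125, 124.7694091796875), 66.0338363647461)
[247.61461187 246.18995434] [ 236  221   24   52 1095] 0.010428746057901693 ((448.78875732421875, 140.00369262695312), (351.34393310546875, 120.83961486816406), 32.35002136230469)
```

View pics/c1.png

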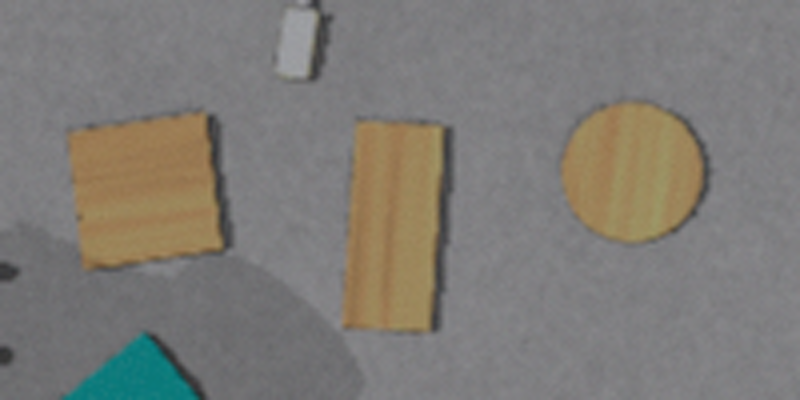

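View pics/c2.png

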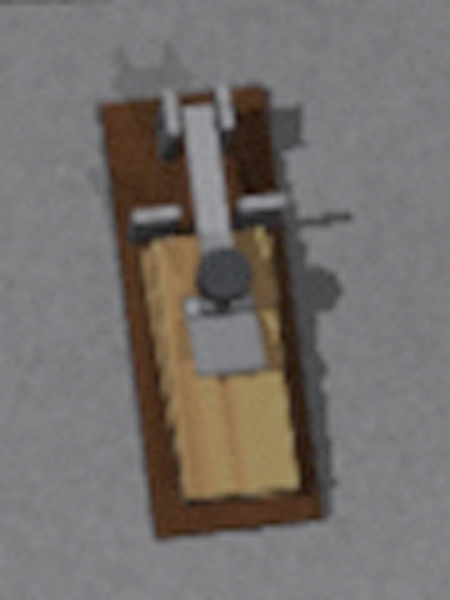

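Run:
```python
from h import *
o,c=pickle.load(open("pics/top0.pkl","rb"))
os_,cs=pickle.load(open("pics/side0.pkl","rb"))
def off(pts,x0,y0,s): return [( (u+.5)/s-.5+x0,(v+.5)/s-.5+y0) for u,v in pts]
def show(n,pts,z):
    Q=np.array([onz(c,u,v,z) for u,v in pts]);ce=Q.mean(0)
    L=[np.linalg.norm(Q[i]-Q[i-1]) for i in range(4)]
    a=(Q[0]+Q[1]-Q[2]-Q[3]);b=(Q[0]+Q[3]-Q[1]-Q[2])
    print(n,ce.round(4),np.round(L,4),"long",np.degrees(np.arctan2(a[1],a[0])),"y",np.degrees(np.arctan2(b[1],b[0])));print(Q.round(4).tolist())
show("ob",off([(357,122),(444,126),(433,331),(344,328)],150,190,4),.01)
show("base",off([(100,103),(268,88),(325,517),(155,540)],340,140,5),.012)
print("front pile",[onz(c,*p,.042).round(4) for p in off([(182,498),(297,492)],340,140,5)])
# cloud at pile
P=cloud(c)
q=P[140:260,340:430].reshape(-1,3)
hi=q[(q[:,2]>.025)]
hist=np.histogram(hi[:,2],bins=np.arange(.025,.12,.005));print(hist)
crop(cs,320,250,480,350,5,"pics/c3.png")
```

```text
ob [0.5374 0.1949 0.01  ] [0.1395 0.059  0.1386 0.0596] long -3.2752073287408843 y 86.80480950076064
[[0.6087, 0.2204, 0.01], [0.605, 0.1615, 0.01], [0.4666, 0.1691, 0.01], [0.4695, 0.2287, 0.01]]
base [ 0.6525 -0.166   0.012 ] [0.241  0.0916 0.2366 0.0913] long 5.563105341406801 y 95.49491424894245
[[0.768, -0.1088, 0.012], [0.7746, -0.2001, 0.012], [0.5391, -0.2229, 0.012], [0.5282, -0.1323, 0.012]]
front pile [array([ 0.5465, -0.1446,  0.042 ]), array([ 0.5487, -0.2047,  0.042 ])]
(array([ 32,  67, 228, 459, 209,  76,  72, 101, 142, 120,  26,   6,  14,
        53,  23,   4,   0,   0]), array([0.025, 0.03 , 0.035, 0.04 , 0.045, 0.05 , 0.055, 0.06 , 0.065,
       0.07 , 0.075, 0.08 , 0.085, 0.09 , 0.095, 0.1  , 0.105, 0.11 ,
       0.115]))
```

View pics/c3.png

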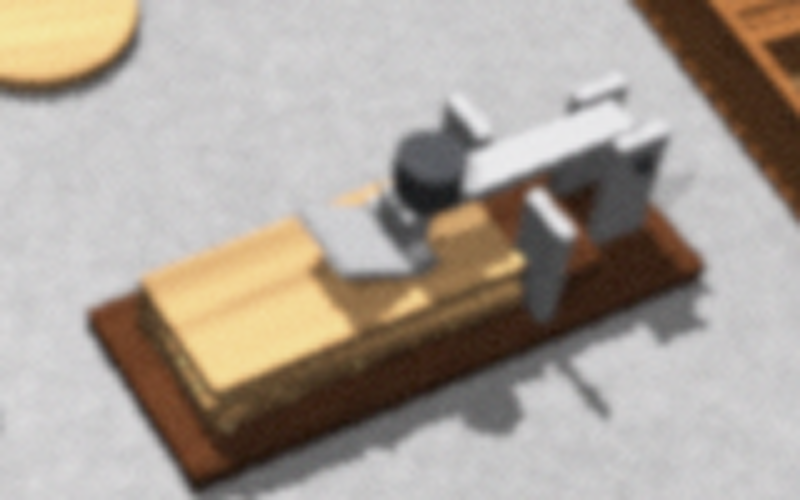

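```bash
cat >> h.py <<'E'
def tgtR(yawdeg,sign=1):
    # jaw axis (tool z) along object's y * sign, tool x down
    a=np.radians(yawdeg);z=sign*np.array([-np.sin(a),np.cos(a),0]);x=np.array([0,0,-1.]);return np.stack([x,np.cross(z,x),z],1)
def rel(o,p,Rt):
    R0=Rot.from_quat(o["orientation"]).as_matrix()
    w=Rot.from_matrix(R0.T@Rt).as_rotvec()/np.radians(120)
    d=R0.T@(np.array(p)-o["ee_pos"])/.08
    return w.round(3),d.round(3)
E
python3 - <<'E'
from h import *
from rig import ctrl
o=ctrl.get_obs();print(Rot.from_quat(o["orientation"]).as_matrix().round(3))
u=np.array([np.cos(np.radians(-3.3)),np.sin(np.radians(-3.3))])
p=np.array([.5374,.1949])-.04*u;print(p)
for s in(1,-1):print(s,rel(o,[*p,.10],tgtR(-3.3,s)))
E
```

```text
[[-0.    -0.894  0.447]
 [-0.001  0.447  0.894]
 [-1.     0.    -0.001]]
[0.49746633 0.19720256]
1 (array([-0.194, -0.   , -0.   ]), array([ 1.314, -4.459, -1.885]))
-1 (array([ 1.306e+00, -0.000e+00,  1.000e-03]), array([ 1.314, -4.459, -1.885]))
```

Emit:
servo_tool:
  motion:
    - [0, 0, 0, 0, -0.25, -0.1, 1]
    - [0, 0, 0, 0, -0.5, -0.2, 1]
    - [0, 0, 0, 0, -0.75, -0.3, 1]
    - [0, 0, 0, 0.1, -1, -0.4, 1]
    - [0, 0, 0, 0.1, -1, -0.4, 1]

```text
time_s: 0.65
ee_pos: [0.3042, 0.4259, 0.1966]
orientation: [-0.371, 0.602, 0.371, 0.601]
wrist_force: [-0.4, 0.5, 0.0]
finger_gap: 0.0939
```

Emit:
servo_tool:
  motion:
    - [0, 0, 0, 0.1, -0.25, -0.1, 1]
    - [0, 0, 0, 0.2, -0.5, -0.2, 1]
    - [0, 0, 0, 0.2, -0.75, -0.3, 1]
    - [0, 0, 0, 0.2, -1, -0.4, 1]
    - [0, 0, 0, 0.2, -1, -0.4, 1]

```text
time_s: 1.15
ee_pos: [0.3612, 0.3624, 0.1815]
orientation: [-0.371, 0.602, 0.371, 0.602]
wrist_force: [-0.8, -0.3, -0.4]
finger_gap: 0.0944
```

Emit:
servo_tool:
  motion:
    - [0, 0, 0, 0.1, -0.25, -0.1, 1]
    - [0, 0, 0, 0.2, -0.5, -0.2, 1]
    - [0, 0, 0, 0.2, -0.75, -0.3, 1]
    - [0, 0, 0, 0.2, -1, -0.4, 1]
    - [0, 0, 0, 0.2, -1, -0.4, 1]

```text
time_s: 1.65
ee_pos: [0.4183, 0.2985, 0.1655]
orientation: [-0.371, 0.602, 0.371, 0.602]
wrist_force: [-0.5, 0.8, -0.2]
finger_gap: 0.0939
```

Emit:
servo_tool:
  motion:
    - [-0.05, 0, 0, 0, -0.25, -0.1, 1]
    - [-0.1, 0, 0, 0, -0.5, -0.2, 1]
    - [-0.15, 0, 0, 0, -0.75, -0.3, 1]
    - [-0.194, 0, 0, 0, -1, -0.45, 1]
    - [-0.194, 0, 0, 0, -1, -0.45, 1]

```text
time_s: 2.15
ee_pos: [0.4735, 0.2306, 0.1654]
orientation: [-0.486, 0.514, 0.486, 0.514]
wrist_force: [-0.0, 0.4, -0.6]
finger_gap: 0.094
```

Run:
```python
from h import *
from rig import ctrl,vision
o=ctrl.get_obs();c=vision.camera("wrist");print(o["time_s"],o["ee_pos"],Rot.from_quat(o["orientation"]).as_matrix().round(3))
pickle.dump((o,c),open("pics/w1.pkl","wb"));cv2.imwrite("pics/w1.png",c["img"][:,:,::-1])
t=vision.camera("top");pickle.dump((o,t),open("pics/t1.pkl","wb"))
p=[.49747,.1972]
print(rel(o,[*p,.10],tgtR(-3.3)))
```

```text
2.15 [0.47350528 0.23059515 0.16542029] [[-0.    -0.998  0.056]
 [-0.     0.056  0.998]
 [-1.     0.    -0.   ]]
(array([ 0.001, -0.   , -0.   ]), array([ 0.818, -0.323, -0.4  ]))
```

View pics/w1.png

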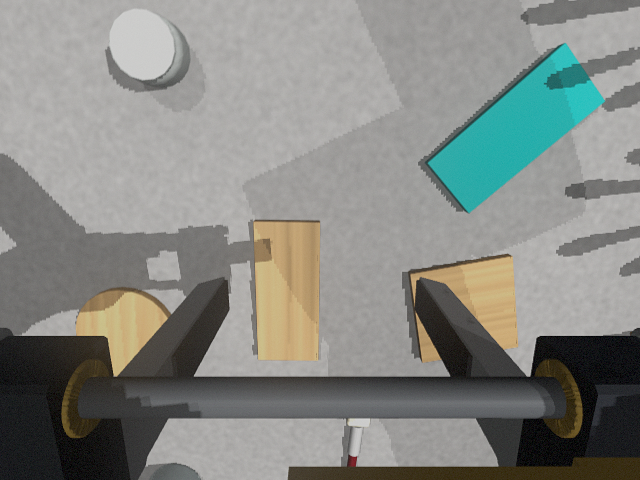

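Run:
```python
from h import *
o,c=pickle.load(open("pics/w1.pkl","rb"))
crop(c,230,200,340,370,4,"pics/c4.png")
```

```text
(no output)
```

View pics/c4.png

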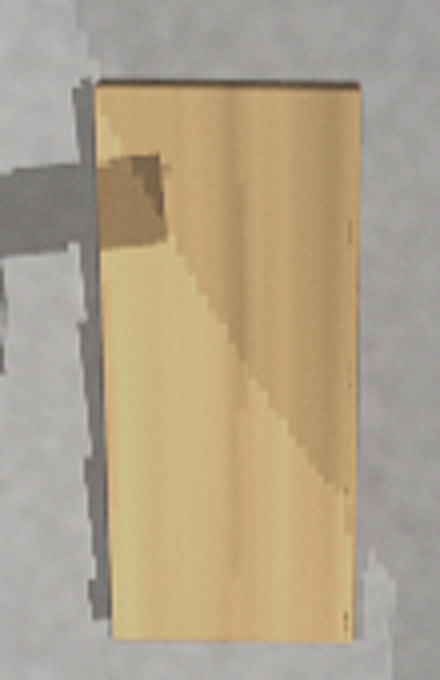

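Run:
```python
from h import *
o,c=pickle.load(open("pics/w1.pkl","rb"))
Q=np.array([onz(c,(u+.5)/4-.5+230,(v+.5)/4-.5+200,.01,o) for u,v in [(96,86),(359,86),(350,640),(113,638)]])
print(Q.round(4),Q.mean(0),[np.linalg.norm(Q[i]-Q[i-1]).round(4) for i in range(4)])
a=Q[2]+Q[3]-Q[0]-Q[1];y=np.degrees(np.arctan2(a[1],a[0]));print(y)
p=Q.mean(0)[:2]-.04*np.array([np.cos(np.radians(y)),np.sin(np.radians(y))])
p=(p+[.49747,.1972])/2;print(p)
print(rel(o,[*p,.0025],tgtR(y)))
```

```text
[[0.4644 0.1727 0.01  ]
 [0.4677 0.231  0.01  ]
 [0.6062 0.2208 0.01  ]
 [0.6024 0.1627 0.01  ]] [0.53519771 0.19680302 0.01      ] [np.float64(0.1383), np.float64(0.0584), np.float64(0.1389), np.float64(0.0582)]
-4.163872607262908
[0.49638665 0.1984537 ]
(array([ 0.008, -0.   , -0.   ]), array([ 2.036, -0.308, -0.385]))
```

Wrist view: the oblong's top-face corners are about (254,221), (319,221), (317,360) and (258,359). They measure 138 x 58 mm, and the position agrees with the top camera to 2 mm. Descending.

Emit:
servo_tool:
  motion:
    - [0.004, 0, 0, 0.25, -0.15, -0.2, 1]
    - [0.004, 0, 0, 0.5, -0.308, -0.385, 1]
    - [0.004, 0, 0, 0.75, -0.308, -0.385, 1]
    - [0.004, 0, 0, 1, -0.308, -0.385, 1]
    - [0.004, 0, 0, 1, -0.308, -0.385, 1]

```text
time_s: 2.75
ee_pos: [0.4942, 0.1995, 0.0833]
orientation: [-0.482, 0.518, 0.484, 0.515]
wrist_force: [-0.1, -0.5, -0.3]
finger_gap: 0.0943
```

Emit:
servo_tool:
  motion:
    - [0, 0, 0, 0.25, 0, 0, 1]
    - [0, 0, 0, 0.5, 0, 0, 1]
    - [0, 0, 0, 0.75, 0, 0, 1]
    - [0, 0, 0, 0.95, 0, 0, 1]
    - [0, 0, 0, 1, 0, 0, 1]

```text
time_s: 3.25
ee_pos: [0.4953, 0.1994, 0.005]
orientation: [-0.483, 0.517, 0.483, 0.516]
wrist_force: [-0.4, -0.5, -0.5]
finger_gap: 0.0941
```

Run:
```python
from h import *
from rig import ctrl,vision
o=ctrl.get_obs();c=vision.camera("wrist");print(o["time_s"],o["ee_pos"],o["wrist_force"])
cv2.imwrite("pics/w2.png",c["img"][:,:,::-1])
print(rel(o,[.4964,.1984,.003],tgtR(-3.7)))
```

```text
3.25 [0.49530714 0.1994293  0.00500546] [-0.44100822 -0.50757122 -0.5434251 ]
(array([-0.001, -0.   , -0.001]), array([ 0.025, -0.015, -0.012]))
```

View pics/w2.png

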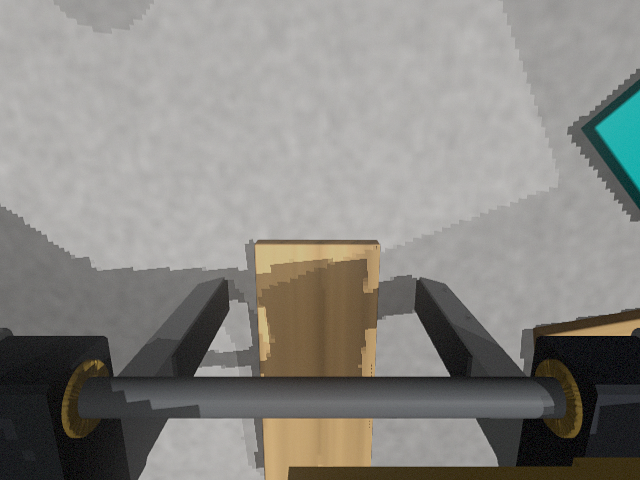

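The fingers straddle the panel, with its near end at row 241 and its edges at columns 257 to 379. Closing.

Emit:
servo_tool:
  motion:
    - [0, 0, 0, 0, 0, 0, 0.5]
    - [0, 0, 0, 0, 0, 0, 0.3]
    - [0, 0, 0, 0, 0, 0, 0.3]
    - [0, 0, 0, 0, 0, 0, 0.3]
    - [0, 0, 0, 0, 0, 0, 0.3]
  force: 45

```text
time_s: 3.8
ee_pos: [0.4962, 0.1985, 0.0058]
orientation: [-0.483, 0.516, 0.483, 0.516]
wrist_force: [-0.0, -0.1, 4.0]
finger_gap: 0.0588
```

Emit:
servo_tool:
  motion:
    - [0, 0, 0, 0, 0, 0, 0.3]
    - [0, 0, 0, 0, 0, 0, 0.3]
    - [0, 0, 0, 0, 0, 0, 0.3]
    - [0, 0, 0, -0.1, 0, 0, 0.3]
    - [0, 0, 0, -0.2, 0, 0, 0.3]

```text
time_s: 4.3
ee_pos: [0.4958, 0.1984, 0.0218]
orientation: [-0.483, 0.516, 0.483, 0.516]
wrist_force: [0.2, -0.0, 0.1]
finger_gap: 0.0586
```

Emit:
servo_tool:
  motion:
    - [0, 0, 0, -0.2, 0, 0, 0.3]
    - [0, 0, 0, -0.4, 0, 0, 0.3]
    - [0, 0, 0, -0.6, 0, 0, 0.3]
    - [0, 0, 0, -0.8, 0, 0, 0.3]
    - [0, 0, 0, -1, 0, 0, 0.3]

```text
time_s: 4.8
ee_pos: [0.496, 0.1985, 0.1027]
orientation: [-0.483, 0.516, 0.483, 0.516]
wrist_force: [-0.2, 0.2, -0.3]
finger_gap: 0.0591
```

Run:
```python
from h import *
from rig import ctrl,vision
o=ctrl.get_obs();c=vision.camera("wrist");s=vision.camera("side")
pickle.dump((o,c),open("pics/w3.pkl","wb"));pickle.dump((o,s),open("pics/s3.pkl","wb"))
print(o["time_s"],o["ee_pos"],o["wrist_force"],o["wrist_torque"])
cv2.imwrite("pics/w3.png",c["img"][:,:,::-1]);crop(s,220,80,380,200,5,"pics/s3.png")
# target: holder yaw 5.6, bay
b=np.array([.617,-.168]);u=np.array([np.cos(np.radians(5.6)),np.sin(np.radians(5.6))])
p=b-u*(.040+.09);print(p,rel(o,[*p,.10],tgtR(5.6)))
```

```text
4.8 [0.49597814 0.19851912 0.1027152 ] [-0.19322015  0.22539596 -0.29695155] [0.02170296 0.07900508 0.01500437]
[ 0.48762044 -0.18068578] (array([-0.078,  0.   ,  0.   ]), array([ 0.033, -0.208, -4.737]))
```

View pics/w3.png

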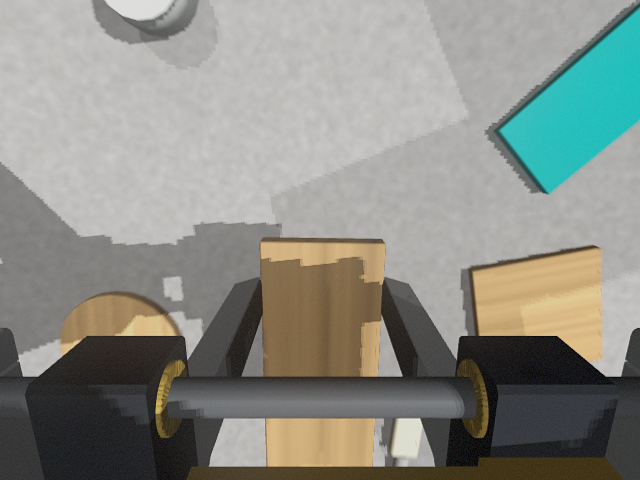

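View pics/s3.png

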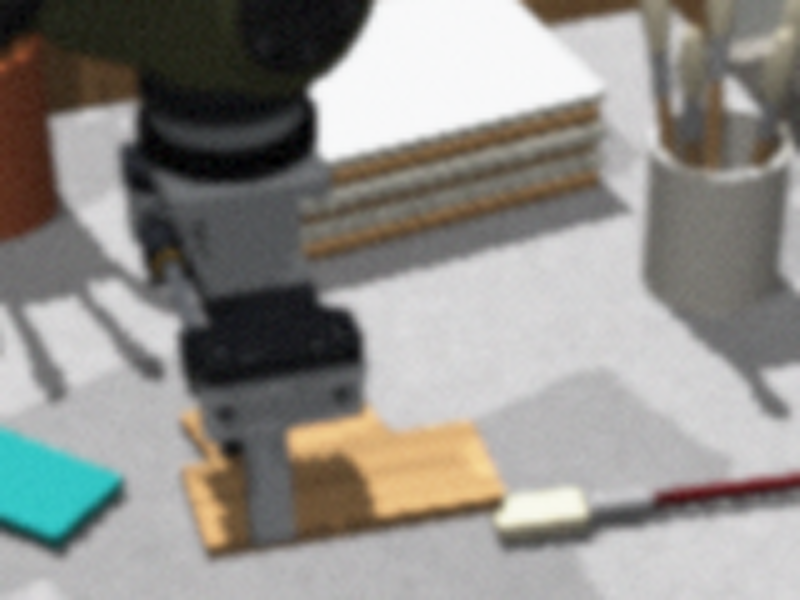

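Emit:
servo_tool:
  motion:
    - [0, 0, 0, 0, -0.05, -0.25, 0.3]
    - [0, 0, 0, 0, 0, -0.5, 0.3]
    - [0, 0, 0, 0, 0, -0.75, 0.3]
    - [0, 0, 0, 0, 0, -1, 0.3]
    - [0, 0, 0, 0, 0, -1, 0.3]

```text
time_s: 5.4
ee_pos: [0.4904, 0.1171, 0.1009]
orientation: [-0.483, 0.517, 0.483, 0.516]
wrist_force: [-0.6, 1.3, -0.0]
finger_gap: 0.0592
```

Emit:
servo_tool:
  motion:
    - [0, 0, 0, 0, 0, -0.25, 0.3]
    - [0, 0, 0, 0, 0, -0.5, 0.3]
    - [0, 0, 0, 0, 0, -0.75, 0.3]
    - [0, 0, 0, 0, 0, -1, 0.3]
    - [0, 0, 0, 0, 0, -1, 0.3]

```text
time_s: 5.9
ee_pos: [0.4854, 0.038, 0.1011]
orientation: [-0.483, 0.517, 0.483, 0.516]
wrist_force: [-0.3, -0.7, -1.1]
finger_gap: 0.0587
```

Emit:
servo_tool:
  motion:
    - [0, 0, 0, 0, 0, -0.25, 0.3]
    - [0, 0, 0, 0, 0, -0.5, 0.3]
    - [0, 0, 0, 0, 0, -0.75, 0.3]
    - [0, 0, 0, 0, 0, -1, 0.3]
    - [0, 0, 0, 0, 0, -1, 0.3]

```text
time_s: 6.4
ee_pos: [0.4804, -0.0414, 0.1012]
orientation: [-0.483, 0.517, 0.483, 0.516]
wrist_force: [0.1, -0.1, -0.1]
finger_gap: 0.0588
```

Emit:
servo_tool:
  motion:
    - [-0.02, 0, 0, 0, 0, -0.25, 0.3]
    - [-0.04, 0, 0, 0, 0, -0.5, 0.3]
    - [-0.06, 0, 0, 0, 0, -0.75, 0.3]
    - [-0.078, 0, 0, 0, 0, -1, 0.3]
    - [-0.078, 0, 0, 0, 0, -1, 0.3]

```text
time_s: 6.9
ee_pos: [0.4752, -0.1209, 0.1012]
orientation: [-0.524, 0.475, 0.524, 0.475]
wrist_force: [0.8, -0.3, -0.7]
finger_gap: 0.0591
```

Run:
```python
from h import *
from rig import ctrl,vision
o0,c0=pickle.load(open("pics/w3.pkl","rb"))
zt=o0["ee_pos"][2]-.0055+.010
Q=[onz(c0,u,239+.0,zt,o0) for u in(261,384)];R0=Rot.from_quat(o0["orientation"]).as_matrix()
print("near end in tool",[(R0.T@(q-o0["ee_pos"])).round(4) for q in Q])
crop(c0,250,230,400,330,5,"pics/c5.png")
o=ctrl.get_obs();c=vision.camera("wrist");s=vision.camera("side");t=vision.camera("top")
for n,k in(("w4",c),("s4",s),("t4",t)):pickle.dump((o,k),open(f"pics/{n}.pkl","wb"))
print(o["time_s"],o["ee_pos"],o["wrist_force"],Rot.from_quat(o["orientation"]).as_matrix().round(3))
crop(s,300,180,480,330,4.4,"pics/s4.png");crop(t,330,130,440,290,3.7,"pics/t4.png")
```

```text
near end in tool [array([-0.0045,  0.031 , -0.0265]), array([-0.0045,  0.031 ,  0.0311])]
6.9 [ 0.47524366 -0.12094701  0.10124575] [ 0.76717489 -0.26729207 -0.68668435] [[-0.    -0.995 -0.097]
 [ 0.    -0.097  0.995]
 [-1.     0.     0.   ]]
```

View pics/c5.png

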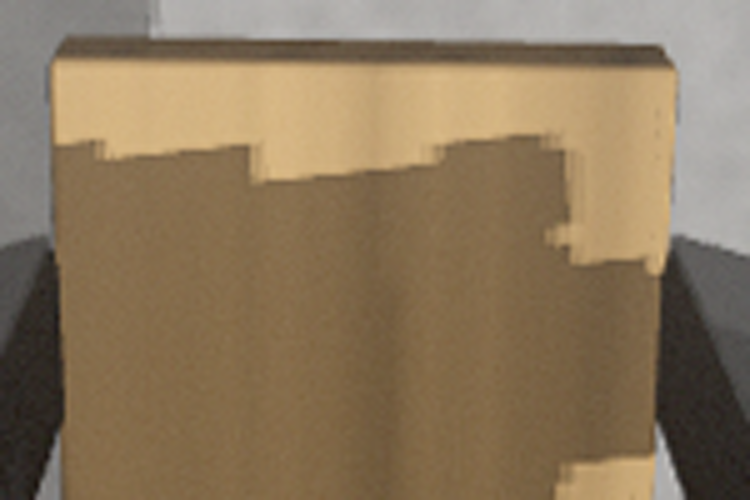

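View pics/s4.png

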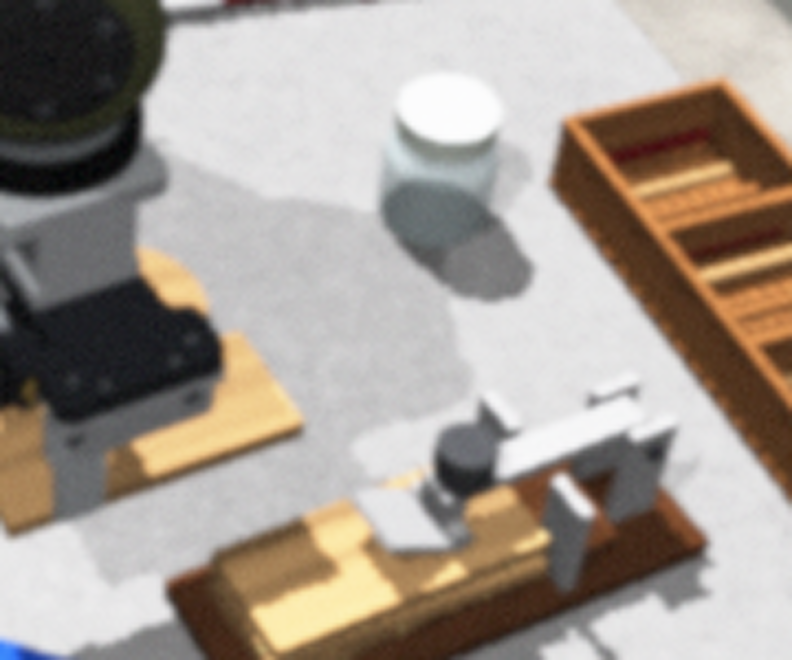

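View pics/t4.png

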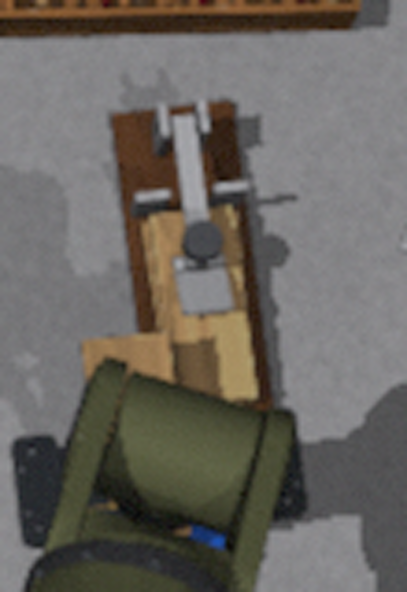

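Run:
```python
from h import *
o,c=pickle.load(open("pics/w4.pkl","rb"));cv2.imwrite("pics/w4.png",c["img"][:,:,::-1])
b=np.array([.617,-.168]);u=np.array([np.cos(np.radians(5.6)),np.sin(np.radians(5.6))])
p=b-u*(.040+.09);print(p,rel(o,[*p,.075],tgtR(5.6)))
# side: reconstruct holder feats
o,t=pickle.load(open("pics/top0.pkl","rb"));P=cloud(t)
# stops/hinge top points: high points
q=P[140:260,340:430].reshape(-1,3)
n=np.array([-u[1],u[0]])
l=np.c_[(q[:,:2]-b)@u,(q[:,:2]-b)@n,q[:,2]-.042]
for xr in((-60,-15),(-70,-20),(70,80),(76,90)):
    k=l[(l[:,0]*1e3>xr[0])&(l[:,0]*1e3<xr[1])&(l[:,2]>.015)&(abs(l[:,1])<.06)]
    print(xr,len(k),k.min(0) if len(k) else 0,k.max(0) if len(k) else 0)
print(onz(t,(182)/5+340,498/5+140,.042))
```

```text
[ 0.48762044 -0.18068578] (array([-0.,  0., -0.]), array([ 0.328, -0.082, -0.758]))
(-60, -15) 0 0 0
(-70, -20) 0 0 0
(70, 80) 54 [ 0.0702271  -0.04055803  0.01654009] [0.0799172  0.03791232 0.03359336]
(76, 90) 93 [ 0.0763581  -0.04226263  0.01525985] [0.08959066 0.03791232 0.03716456]
[ 0.54538943 -0.14561208  0.042     ]
```

View pics/w4.png

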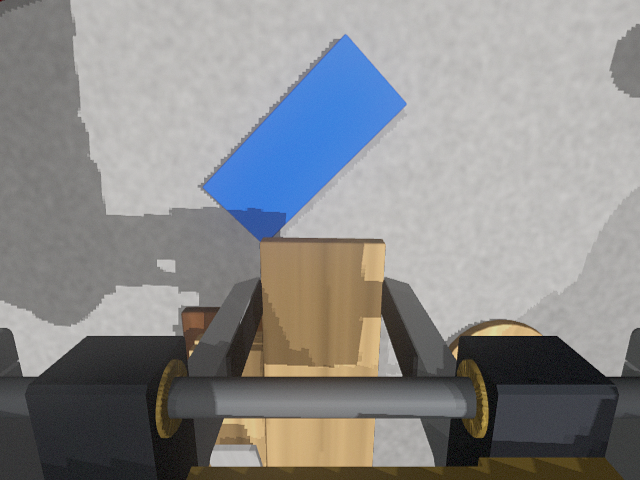

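Wrist view: the panel is gripped square, with its end at row 240 and edges at 261 to 385. The blue look-alike on the counter is well clear of it. Now moving over the pile's mouth.

Emit:
servo_tool:
  motion:
    - [0, 0, 0, 0, -0.08, -0.2, 0.3]
    - [0, 0, 0, 0.05, -0.08, -0.4, 0.3]
    - [0, 0, 0, 0.1, -0.08, -0.6, 0.3]
    - [0, 0, 0, 0.2, -0.08, -0.77, 0.3]
    - [0, 0, 0, 0.25, -0.08, -0.77, 0.3]

```text
time_s: 7.55
ee_pos: [0.4869, -0.1828, 0.0802]
orientation: [-0.523, 0.476, 0.524, 0.475]
wrist_force: [-0.6, -0.5, -1.3]
finger_gap: 0.0592
```

Run:
```python
from h import *
from rig import ctrl,vision
o=ctrl.get_obs();s=vision.camera("side");t=vision.camera("top")
for n,k in(("s5",s),("t5",t)):pickle.dump((o,k),open(f"pics/{n}.pkl","wb"))
print(o["time_s"],o["ee_pos"],o["wrist_force"])
crop(s,310,210,470,330,5,"pics/s5.png");crop(t,350,140,430,240,6,"pics/t5.png")
b=np.array([.617,-.169]);u=np.array([np.cos(np.radians(5.6)),np.sin(np.radians(5.6))])
p=b-u*(.040+.09);print(p,rel(o,[*p,.049],tgtR(5.6)))
```

```text
7.55 [ 0.4868977  -0.18280806  0.08024526] [-0.64194084 -0.49476717 -1.30653882]
[ 0.48762044 -0.18168578] (array([-0.001,  0.   , -0.   ]), array([ 0.391, -0.011,  0.013]))
```

View pics/s5.png

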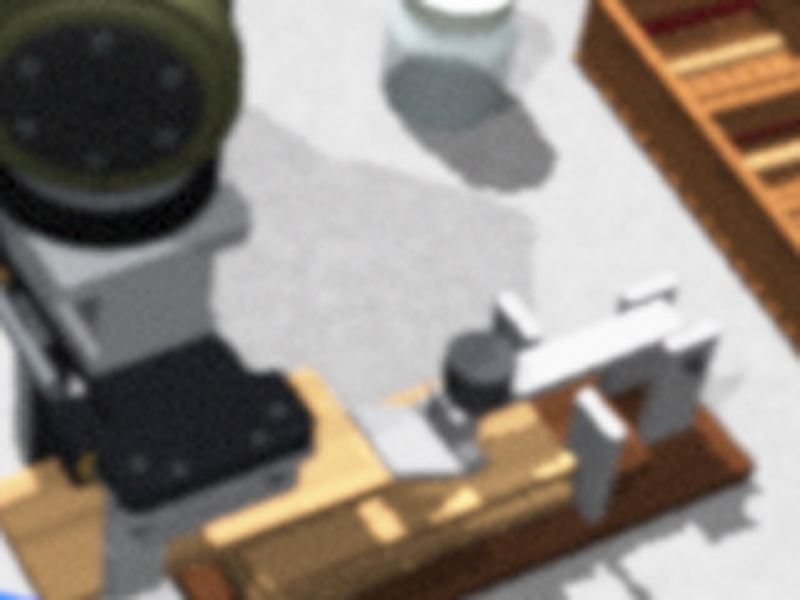

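View pics/t5.png

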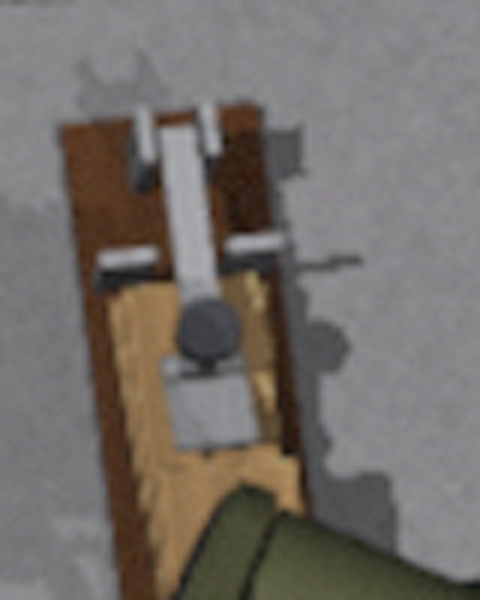

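Run:
```python
from h import *
o,t=pickle.load(open("pics/t5.pkl","rb"))
for X in([.5993,-.2015,.0848],[.5935,-.1427,.0848]):
    u,v=proj(t,X);print((u+.5-350)*6-.5,(v+.5-140)*6-.5)
# expected bay points
b=np.array([.617,-.169]);a=np.radians(5.6);U=np.array([np.cos(a),np.sin(a)]);N=np.array([-U[1],U[0]])
for x,y,z in((.07,.03,0),(.07,-.03,0),(-.085,.045,-.03),(-.085,-.045,-.03),(.155,.045,-.03),(.155,-.045,-.03)):
    u,v=proj(t,[*(b+x*U+y*N),.042+z]);print(x,y,(u+.5-350)*6-.5,(v+.5-140)*6-.5)
im=cv2.resize(t["img"][200:235,360:415,::-1],None,fx=14,fy=14,interpolation=cv2.INTER_CUBIC);cv2.imwrite("pics/t5b.png",im)
```

```text
297.2076460251848 459.3318508035874
159.4456599663672 475.0475306286856
0.07 0.03 121.97749785484461 290.3376042483893
0.07 -0.03 257.1008143411765 274.9273735813569
-0.085 0.045 126.67377685000736 648.4063297925431
-0.085 -0.045 328.361864931995 625.6150925850565
0.155 0.045 60.84146395610469 126.1102399667393
0.155 -0.045 258.4281320903218 103.47790296673492
```

View pics/t5b.png

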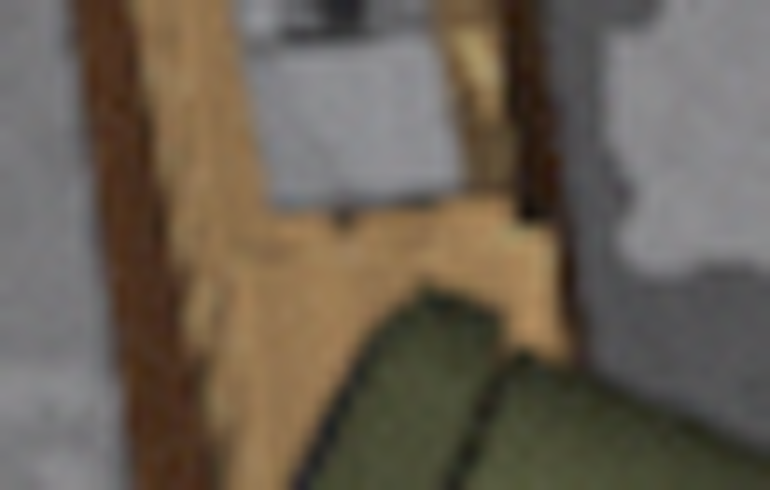

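Emit:
servo_tool:
  motion:
    - [0, 0, 0, 0.1, 0, 0, 0.3]
    - [0, 0, 0, 0.2, 0, 0, 0.3]
    - [0, 0, 0, 0.3, 0, 0, 0.3]
    - [0, 0, 0, 0.37, 0, 0, 0.3]
    - [0, 0, 0, 0.37, 0, 0, 0.3]

```text
time_s: 8.15
ee_pos: [0.4869, -0.1812, 0.0509]
orientation: [-0.523, 0.475, 0.524, 0.475]
wrist_force: [-0.0, 0.5, 0.1]
finger_gap: 0.0586
```

Run:
```python
from h import *
from rig import ctrl,vision
o=ctrl.get_obs();s=vision.camera("side")
print(o["time_s"],o["ee_pos"],o["wrist_force"])
crop(s,310,240,430,330,6.6,"pics/s6.png")
b=np.array([.617,-.170]);u=np.array([np.cos(np.radians(5.6)),np.sin(np.radians(5.6))])
p=b-u*(.040);print(p,rel(o,[*p,.0495],tgtR(5.6)))
```

```text
8.15 [ 0.48690598 -0.18116548  0.05089751] [-0.04959076  0.46541156  0.07009412]
[ 0.5771909  -0.17390332] (array([-0.   ,  0.   , -0.001]), array([ 0.016, -1.132, -0.02 ]))
```

View pics/s6.png

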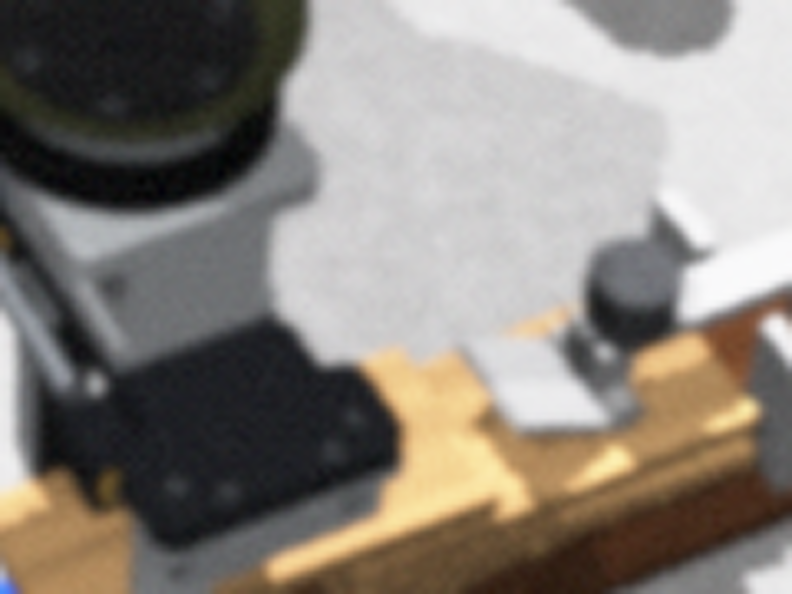

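Emit:
servo_tool:
  motion:
    - [0, 0, 0, 0.015, -0.1, -0.01, 0.3]
    - [0, 0, 0, 0.015, -0.2, -0.01, 0.3]
    - [0, 0, 0, 0.015, -0.3, -0.01, 0.3]
    - [0, 0, 0, 0.015, -0.4, -0.01, 0.3]
    - [0, 0, 0, 0.015, -0.4, -0.01, 0.3]
  force: 60

```text
time_s: 8.7
ee_pos: [0.5201, -0.1789, 0.0505]
orientation: [0.524, -0.475, -0.524, -0.475]
wrist_force: [0.7, -0.8, -1.3]
finger_gap: 0.0587
```

Emit:
servo_tool:
  motion:
    - [0, 0, 0, 0, -0.08, 0, 0.3]
    - [0, 0, 0, 0, -0.16, 0, 0.3]
    - [0, 0, 0, 0, -0.24, 0, 0.3]
    - [0, 0, 0, 0, -0.3, 0, 0.3]
    - [0, 0, 0, 0, -0.3, 0, 0.3]

```text
time_s: 9.2
ee_pos: [0.5439, -0.1768, 0.0507]
orientation: [0.524, -0.475, -0.524, -0.475]
wrist_force: [1.3, -0.3, -0.6]
finger_gap: 0.0586
```

Run:
```python
from h import *
from rig import ctrl,vision
o=ctrl.get_obs();s=vision.camera("side");t=vision.camera("top")
print(o["time_s"],o["ee_pos"],o["wrist_force"],o["wrist_torque"])
crop(s,330,220,470,325,5.6,"pics/s7.png");crop(t,350,140,430,240,6,"pics/t7.png")
b=np.array([.617,-.170]);u=np.array([np.cos(np.radians(5.6)),np.sin(np.radians(5.6))])
p=b-u*(.040);print(p,rel(o,[*p,.0495],tgtR(5.6)))
```

```text
9.2 [ 0.54394537 -0.17675016  0.05070678] [ 1.31208367 -0.26393197 -0.6186099 ] [ 0.04927506 -0.0474863  -0.03458059]
[ 0.5771909  -0.17390332] (array([ 0., -0.,  0.]), array([ 0.015, -0.417, -0.005]))
```

View pics/s7.png

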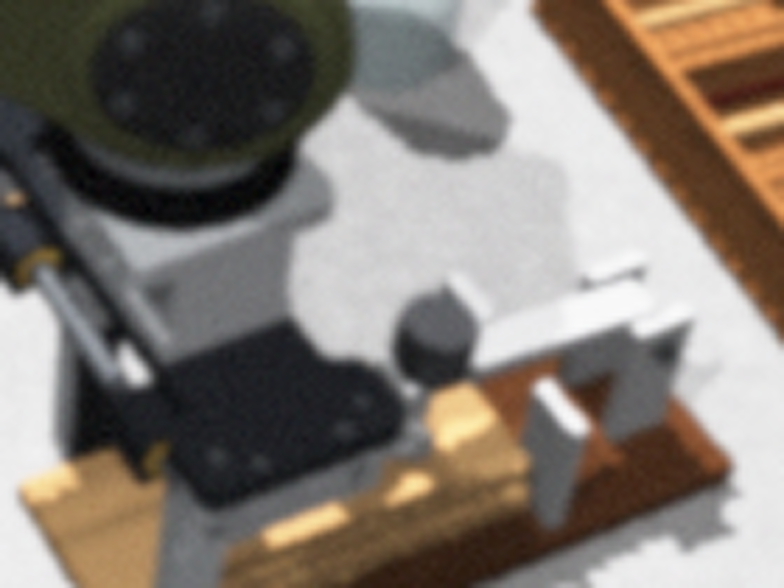

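View pics/t7.png

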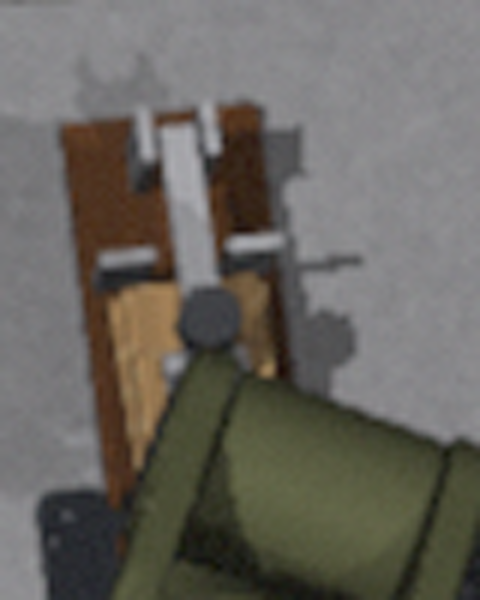

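Emit:
servo_tool:
  motion:
    - [0, 0, 0, 0, -0.05, 0, 0.3]
    - [0, 0, 0, 0, -0.1, 0, 0.3]
    - [0, 0, 0, 0, -0.15, 0, 0.3]
    - [0, 0, 0, 0, -0.2, 0, 0.3]
    - [0, 0, 0, 0, -0.2, 0, 0.3]

```text
time_s: 9.8
ee_pos: [0.5597, -0.1752, 0.0506]
orientation: [0.524, -0.475, -0.524, -0.475]
wrist_force: [0.6, -0.2, -1.4]
finger_gap: 0.0586
```

Emit:
servo_tool:
  motion:
    - [0, 0, 0, 0, -0.05, 0, 0.3]
    - [0, 0, 0, 0, -0.1, 0, 0.3]
    - [0, 0, 0, 0, -0.15, 0, 0.3]
    - [0, 0, 0, 0, -0.2, 0, 0.3]
    - [0, 0, 0, 0, -0.2, 0, 0.3]

```text
time_s: 10.3
ee_pos: [0.5755, -0.1736, 0.0506]
orientation: [0.524, -0.475, -0.524, -0.475]
wrist_force: [0.8, 0.4, -1.5]
finger_gap: 0.0583
```

Run:
```python
from h import *
from rig import ctrl,vision
o=ctrl.get_obs();s=vision.camera("side");t=vision.camera("top")
pickle.dump((o,t),open("pics/t8.pkl","wb"));pickle.dump((o,s),open("pics/s8.pkl","wb"))
print(o["time_s"],o["ee_pos"],o["wrist_force"],o["wrist_torque"])
crop(s,330,220,470,325,5.6,"pics/s8.png");crop(t,350,150,430,200,10,"pics/t8.png")
b=np.array([.617,-.170]);a=np.radians(5.6);U=np.array([np.cos(a),np.sin(a)]);N=np.array([-U[1],U[0]])
p=b-U*(.040);print(p,rel(o,[*p,.0495],tgtR(5.6)))
for y in(.0295,-.0295):
    u,v=proj(t,[*(o["ee_pos"][:2]+.11*U+y*N),.055]);print("far corner",(u+.5-350)*10-.5,(v+.5-150)*10-.5)
    u,v=proj(t,[*(b+.075*U+y*N),.055]);print("stop",(u+.5-350)*10-.5,(v+.5-150)*10-.5)
```

```text
10.3 [ 0.57554355 -0.17362594  0.0506389 ] [ 0.83615965  0.36126509 -1.4599452 ] [-0.0049473  -0.02936228 -0.06219172]
[ 0.5771909  -0.17390332] (array([-0., -0.,  0.]), array([ 0.014, -0.02 , -0.005]))
far corner 212.12691017217037 379.309465848584
stop 210.65329496155368 354.67621174919924
far corner 435.39547044619394 353.84511108411016
stop 433.79384412127547 329.216796635652
```

View pics/s8.png

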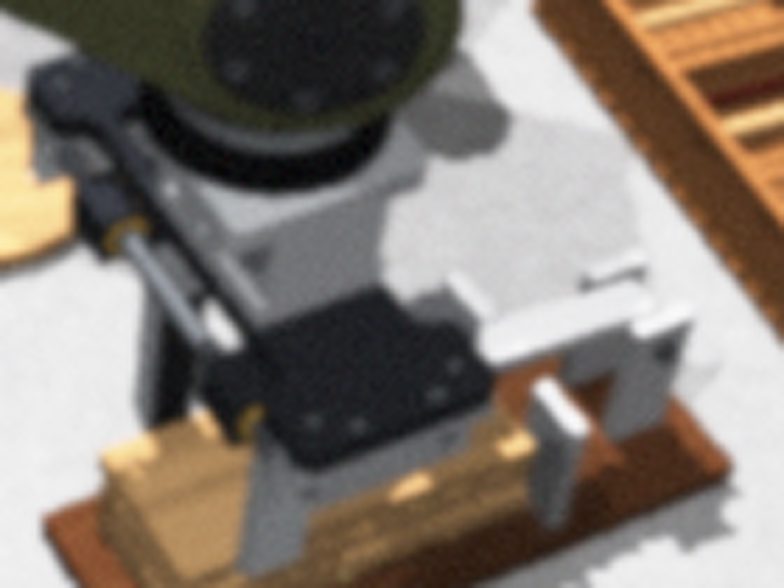

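View pics/t8.png

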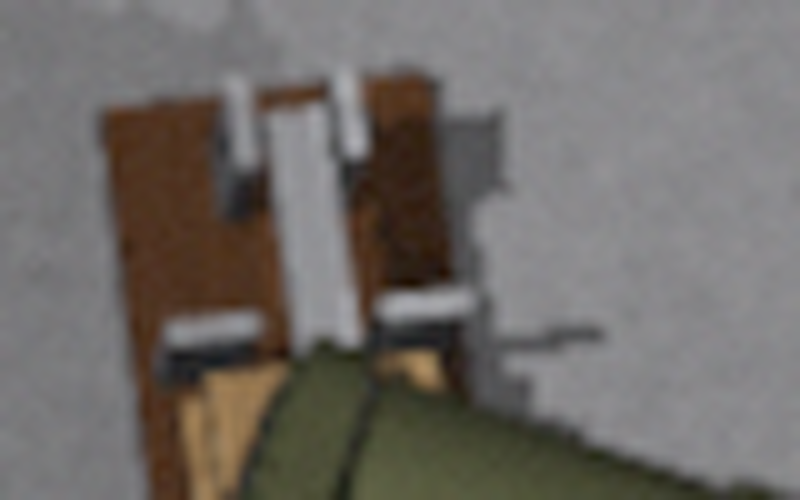

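Emit:
servo_tool:
  motion:
    - [0, 0, 0, 0, -0.02, 0, 0.3]
    - [0, 0, 0, 0, -0.04, 0, 0.3]
    - [0, 0, 0, 0.01, -0.04, 0, 0.3]
    - [0, 0, 0, 0.025, -0.04, 0, 0.3]
    - [0, 0, 0, 0.025, -0.04, 0, 0.3]

```text
time_s: 10.9
ee_pos: [0.5783, -0.1734, 0.0486]
orientation: [0.524, -0.475, -0.524, -0.475]
wrist_force: [1.2, 0.0, -1.4]
finger_gap: 0.0585
```

Run:
```python
from h import *
from rig import ctrl,vision
o=ctrl.get_obs();s=vision.camera("side");w=vision.camera("wrist")
o=ctrl.get_obs()
print(o["time_s"],o["ee_pos"],o["wrist_force"],o["wrist_torque"])
crop(s,330,260,430,335,8,"pics/s9.png");cv2.imwrite("pics/w9.png",w["img"][:,:,::-1])
```

```text
11.0 [ 0.57830415 -0.173399    0.04872255] [ 0.84222364  0.63091672 -1.16639891] [ 0.02757485 -0.15354294  0.01002299]
```

View pics/s9.png

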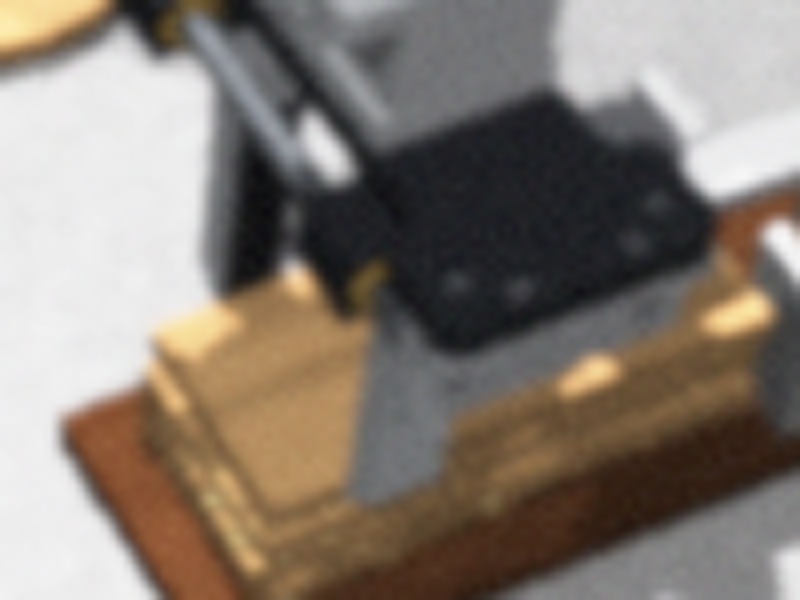

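View pics/w9.png

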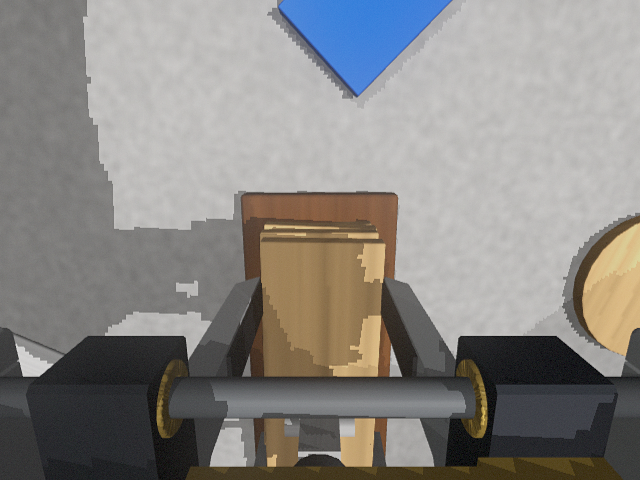

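Emit:
servo_tool:
  motion:
    - [0, 0, 0, 0, 0, 0, 0.72]
    - [0, 0, 0, 0, 0, 0, 0.8]
    - [0, 0, 0, 0, 0, 0, 0.9]
    - [0, 0, 0, 0, 0, 0, 0.9]
    - [0, 0, 0, 0, 0, 0, 0.9]

```text
time_s: 11.5
ee_pos: [0.5782, -0.1734, 0.0487]
orientation: [0.524, -0.475, -0.524, -0.475]
wrist_force: [-0.5, 0.3, 0.0]
finger_gap: 0.0846
```

Emit:
servo_tool:
  motion:
    - [0, 0, 0, -0.05, 0, 0, 0.9]
    - [0, 0, 0, -0.1, 0, 0, 0.9]
    - [0, 0, 0, -0.2, 0, 0, 0.9]
    - [0, 0, 0, -0.4, 0, 0, 0.9]
    - [0, 0, 0, -0.6, 0, 0, 0.9]

```text
time_s: 12.0
ee_pos: [0.5782, -0.1734, 0.0977]
orientation: [0.524, -0.475, -0.524, -0.475]
wrist_force: [0.1, -0.1, 0.1]
finger_gap: 0.085
```

Run:
```python
from h import *
from rig import ctrl,vision
o=ctrl.get_obs();w=vision.camera("wrist")
pickle.dump((o,w),open("pics/w10.pkl","wb"))
print(o["time_s"],o["ee_pos"],o["wrist_force"])
cv2.imwrite("pics/w10.png",w["img"][:,:,::-1])
```

```text
12.0 [ 0.57815657 -0.17340866  0.09771923] [ 0.11835011 -0.13530781  0.10790787]
```

View pics/w10.png

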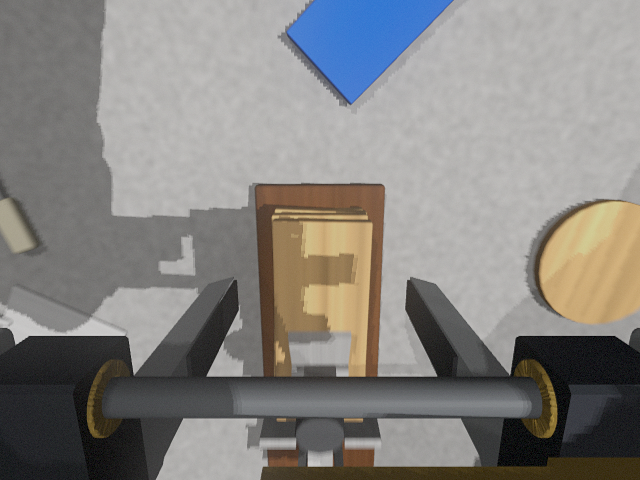

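Emit:
servo_tool:
  motion:
    - [0, 0, 0, -0.25, 0, 0, 0.9]
    - [0, 0, 0, -0.5, 0, 0, 0.9]
    - [0, 0, 0, -0.75, 0.2, 0, 0.9]
    - [0, 0, 0, -1, 0.4, 0, 0.9]
    - [0, 0, 0, -1, 0.5, 0, 0.9]

```text
time_s: 12.55
ee_pos: [0.5385, -0.1778, 0.1793]
orientation: [0.525, -0.475, -0.522, -0.476]
wrist_force: [0.2, -0.4, -0.2]
finger_gap: 0.0845
```

Emit:
servo_tool:
  motion:
    - [0, 0, 0, 0, 0.2, 0.2, 0.9]
    - [0, 0, 0, 0, 0.4, 0.4, 0.9]
    - [0, 0, 0, 0, 0.6, 0.6, 0.9]
    - [0, 0, 0, 0, 0.8, 0.8, 0.9]
    - [0, 0, 0, 0, 1, 1, 0.9]

```text
time_s: 13.05
ee_pos: [0.45, -0.1048, 0.1757]
orientation: [-0.524, 0.475, 0.524, 0.475]
wrist_force: [-0.1, -0.5, 0.0]
finger_gap: 0.0843
```

Run:
```python
from h import *
from rig import ctrl,vision
o=ctrl.get_obs();s=vision.camera("side");t=vision.camera("top");o=ctrl.get_obs()
pickle.dump((o,t),open("pics/t11.pkl","wb"))
print(o["time_s"],o["ee_pos"],o["wrist_force"])
crop(s,320,240,480,345,5,"pics/s11.png");crop(t,340,140,430,260,5,"pics/t11.png")
b=np.array([.617,-.170]);a=np.radians(5.6);U=np.array([np.cos(a),np.sin(a)]);N=np.array([-U[1],U[0]])
for x,y,z in((-.07,.03,.01),(-.07,-.03,.01),(.07,.03,.01),(.07,-.03,.01)):
    u,v=proj(t,[*(b+x*U+y*N),.042+z]);print(x,y,(u+.5-340)*5-.5,(v+.5-140)*5-.5)
```

```text
13.15 [ 0.44966804 -0.10430215  0.17609144] [ 0.0611955  -0.26884094  0.15930994]
-0.07 0.03 188.31002962602395 499.2486924841047
-0.07 -0.03 303.01513792102224 486.2718066258047
0.07 0.03 154.88129497779636 237.68913471530152
0.07 -0.03 268.1819723366983 224.7661797757058
```

View pics/s11.png

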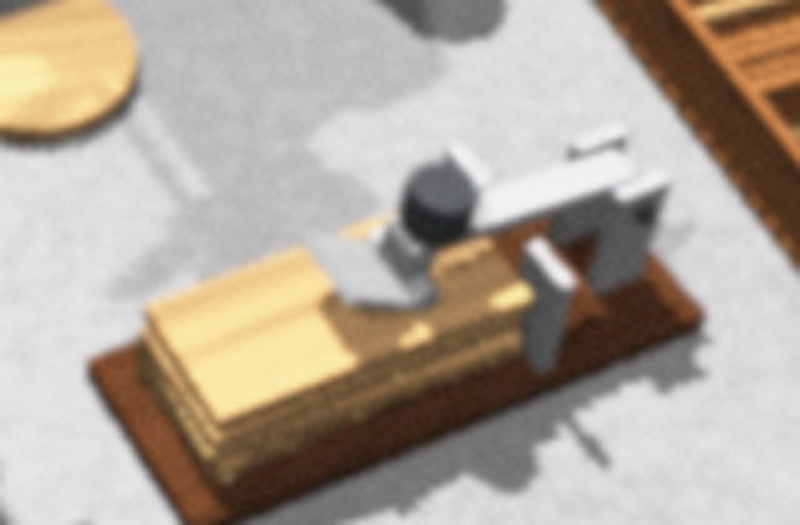

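View pics/t11.png

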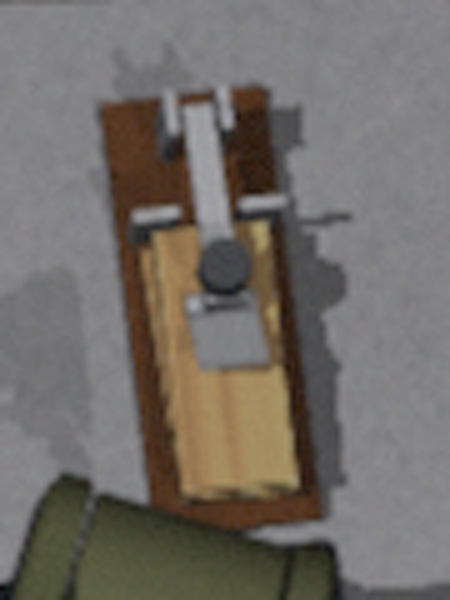

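Both pictures show four panels stacked square. The arm's foot rests on the new one, and its far end sits just short of the stops (top-crop corners (181,492), (299,488), (153,232), (268,222)). The robot is clear, so I'm handing in.

Run:
```python
from rig import ctrl
print(ctrl.finish_job())
```

```text
the job is handed in; nothing more can be done
None
```

I gripped the loose pale oblong panel near its robot-side end and slid it along just above the pile, so that it lifted the hold-down arm itself. I released it on top of the pile, backed the robot clear and handed the job in at about 13 s.

**Last checks:** the final top and side pictures show the panel flat on the pile and lined up with it, with the arm's foot resting on it. Its centre is about 2 mm towards the stops from nominal, so the far end is roughly 3 mm short of them. The wrist force read close to zero, so the robot was touching nothing.

**Pile:** I saw no shift in the three panels, but I judged that by eye and did not measure it. The largest wrist force I read was about 4 N, while the gripper was closing on the panel.

**Disagreements:** the wrist and top cameras differed by about 2 mm on the panel's position. I went by the top camera for the placing, because the robot's own position for the held panel matched it.

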